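# Seat the shredding disc on its drive pin

### The arm

A 6-joint arm with a two-finger parallel gripper is mounted at the origin on the work surface. World frame = base frame: x ahead of the robot, y to its left, z up, the work surface at z = 0. Lengths are in m, angles in rad, forces in N, time in s.
With the tool pointing down it reaches from about 0.425 to 0.95 m from the base axis. Payload 3.5 kg.
Tool frame: the origin (TCP) lies at the very end of the fingers, on their centre line; the grasp point (between the pads) lies 19 mm behind it; z points along the fingers, y is the direction in which the jaws open and shut (so a half turn about z gives the same grasp; the last joint's range is limited). The gripper opens to 85 mm and grips with 20 to 120 N. Pads are 22 mm wide; open, the fingers measure 114 mm over their backs; the gripper's body (76 mm by 85 mm) begins 54 mm behind the grasp point. The pads swing forward as they close: fully open they stand 13 mm farther back than shut.
Start: joints at [0.957, 0.286, 1.577, -0, 1.279, -0.15], TCP at [0.302, 0.604, 0.231] pointing down, gripper open.
Joint ranges: [-2.77, 2.77], [-0.9, 2.22], [0.21, 2.48], [-1.53, 4.67], [0.24, 2.81], [-2.84, 2.84]. Speed limits (rad/s): [2.79, 2.79, 3.14, 3.14, 3.14, 3.14].

### API

Orientations are given as a unit quaternion [x, y, z, w].
In Python, from plant import get_state, read_camera, get_calibration, ticket, search_frame, cut_out, pinpoint gives the robot as it stands.
- The arm moves only by the tool move_arm, never from a script. Its argument "plan" is a list that holds one entry, the list of rows, each a list of 7 numbers: the turn, a rotation vector about the tool's x, y, z in degrees, then the shift along the tool's x, y, z in m, then the finger opening in m, from 0 to 0.0854. In form: [[[ax, ay, az, x, y, z, hand], ...]]. A call has exactly 5 rows; each row is the pose to reach, as a shift and turn from the pose measured when the call began, along the tool's axes at that moment; what a row does not reach only later rows make up. A row lasts 1/8 s, in which the tool goes at most 62.5 mm and 10.7 degrees, less where a joint would pass 70% of its speed; a pose out of reach is approached as far as the arm can. A call with a gripper value outside its range is refused whole. The fingers move at their own pace and stop on an object; "force" is the grip in N (left out, the last holds). Time passes only in rows, so rows that repeat a pose let the fingers close, or fill a call up. It gives the time, the measured TCP pose, the force and the opening at its end, in the units of the state.
- get_state(): the state, without advancing time (a new reading comes with each control period).
- read_camera(name): name is "side" or "top"; returns the picture (480x640x3 uint8, red, green, blue); there is no depth.
- get_calibration(name): a dict with "mtx" (3x3 intrinsics, pixels), "extrinsics" (4x4, takes a point from camera to world coordinates). Camera axes: x right, y up, looking along -z (the intrinsics and any distortion apply to the point x, -y, -z); pixel columns grow to the right and rows downward; lengths in m; the calibration is good to about 2 mm. A picture is of the moment at which its call begins. get_calibration takes no time and is no camera call.
- ticket.sign_off(): hands the job in, once; it reports no verdict.
Trained networks look in the newest picture that a camera, given by its name, has taken for a name from the list of things; names that differ only in an ending like _2 or _b are one class to them, and where a whole thing is asked for, a point or a joint stands for the part that bears it (a point fixed in the world has none). Each returns a list of dicts, best first, with "p" (0 to 1); they miss things now and then, are a little off and sometimes report something else, mostly with a low value. They report only what shows in the picture. A call takes as long as a camera call.
- search_frame(camera, query): "centre" ([column, row] in pixels, amid what is visible of it).
- cut_out(camera, query): "pixels" (480x640 bool, what is visible of it) and "centre" ([column, row] in pixels, amid what is visible of it).
- pinpoint(camera, query): "centre" ([column, row] in pixels: a listed point, or the origin of a listed thing).
The state is a dict: "time": time; "qpos": joint angles; "dq": joint speeds; "joint_efforts": joint torques, N m; "eef_pos": TCP position; "tcp_rot": TCP orientation; "contact_force": force on the tool from outside, world axes, zero at the start; "wrist_torque": the same for the moment, N m; "opening": opening from 0.0 (shut) to 1.0 (fully open).
Only numpy, scipy, OpenCV 4.12 (cv2) and the standard library are available. Lean on these libraries where they do the work, as an engineer would, in place of code of your own. Each camera call takes 0.05 s, during which the arm holds its last target.

### The job

The white shredding disc of the vegetable shredder sits proud because its rim notch is not over the orange drive pin. Turn the disc with a fingertip against one of its blue lugs, never lifting or picking it up, until the notch meets the pin, then press the disc down by its blue hub until it is fully home, level and flush with the bowl's rim. Leave everything else on the counter where it is, and finish clear.

Things in the scene. Friction and masses are not known exactly. Their poses are not given: they have to be found in the camera images.
- shredder: fixed white shredder base, plinth 250 x 210 x 55 mm, with a grey open bowl on top (outer diameter 180 mm, inner diameter 162 mm, rim top 76 mm above the counter). Origin on the counter under the bowl's and spindle's common axis; z up; its +x axis points from the spindle towards the drive pin. A steel spindle (diameter 20 mm) stands in the middle, hidden under the disc's hub.
- pin (a point): tip of the fixed orange drive pin: upright, diameter 9 mm with a tapered tip, 69 mm out from the spindle axis along the shredder's +x, tip 78.5 mm above the counter. An orange mark on the bowl's rim shows its bearing even when the disc covers the pin.
- disc: loose white shredding disc, diameter 150 mm, 6 mm thick, about 0.28 kg. Origin at the centre of its underside; z up; +x points from the hub to the notch (red stripe). Threaded over the spindle with 1.5 mm of play, it turns either way against light friction (2 to 4 N at a lug). Start: underside 80 mm above the counter, top 86 mm, 10 mm proud of the rim. Seated: underside 70 mm, top flush with the rim.
- carrier (a joint): black rubber carrier (diameter 100 mm) hidden under the disc, on which the disc rests: 0 m at the start, 0.010 m when pressed fully down to its stop. It is stiff, yields to about 9 N in all (disc's weight included), and stays where it is left. With the notch off the pin the disc is blocked at the rim after 1.5 mm.
- notch (a point): middle of the disc's rim notch, at mid thickness, 69 mm from the disc's axis; the notch is 16 mm wide, open at the rim, and reaches in to 56 mm from the axis, so it passes over the 9 mm pin with about 3.5 mm on either side
- hub (a point): centre of the flat blue top of the disc's hub, diameter 35 mm, 30 mm above the disc's underside: press here, straight down
- lug_a (a point): centre of the top of a blue upright lug on the disc, 52 mm from the disc's axis, 90 degrees anticlockwise (seen from above) from the notch. Lug: 14 mm thick along the direction of turning, 26 mm along the radius, its top 24 mm above the disc's upper face
- lug_b (a point): the same on the opposite lug, 90 degrees clockwise from the notch
- tub: white lidded portion tub, diameter 90 mm, 75 mm high, beside the shredder; position of its origin, the centre of its underside; a bystander
- pusher: black vegetable pusher, diameter 52 mm, 105 mm high with a narrower grip, beside the shredder; position of its origin, the centre of its underside; a bystander
- cup: steel cup, diameter 74 mm, 75 mm high; position of its origin, the centre of its underside; a bystander
- spoon: steel spoon lying flat; a bystander, position of its origin
- tongs: steel tongs, 200 mm long, lying flat; a bystander, position of its origin, at the middle
- spare: spare steel ring disc, diameter 140 mm, lying flat, not to be used; position of its origin, the centre of its underside; a bystander
- sauce: amber bottle with red cap, diameter 60 mm, 150 mm high; position of its origin, the centre of its underside; a bystander

How it is judged:
At the end, for the whole second after the job is handed in: The disc is fully down (underside within 2.5 mm of its seated height of 70 mm), level within 0.04 rad, its notch around the pin (within 8 mm), and at rest (z of disc in the frame of shredder below 0.0725 m and angle between disc's own z axis and vertical below 0.04 rad and horizontal distance between notch and pin below 0.008 m and linear speed of disc below 0.01 m/s); the robot touches nothing.
It fails at once if the disc is lifted more than 6 mm above its starting height (z of disc in the frame of shredder above 0.086 m).
It fails at once if a bystander on the counter is moved more than 20 mm (distance of any of tub, pusher, cup, spoon, tongs, spare, sauce from where it was at the start of the episode above 0.02 m).
It also fails if it takes over 72 s, if anything falls off the work surface, if the arm or the gripper's body presses on something with over 40 N, if the wrist force passes 120 N, or if a joint passes its speed limit or range.

## Working session

There is one attempt and no reset: what is moved stays moved. The work goes in short steps, Python scripts to look and compute and a tool call to move; the robot and the scene stay as the last step left them, time stands still between calls to the robot, and variables do not carry over. Pictures are saved under pics/ and viewed, and the job is handed in when it is done.

Besides the shell and the picture viewer there is one more tool, called after "Call:" by a JSON object that holds its "api" and its "payload", one argument or row to a line. move_arm: Moves the arm, as the interface text tells. Its arguments: {"type":"object","properties":{"plan":{"type":"array","items":{"type":"array","items":{"type":"array","items":{"type":"number"}}}},"force":{"type":"number"}},"required":["plan"]}

```bash
ls; mkdir -p pics; cat > h.py <<'E'
import numpy as np, cv2
from plant import *
from scipy.spatial.transform import Rotation as R
def snap(c,n):
    im=read_camera(c); cv2.imwrite(f'pics/{n}.png',im[:,:,::-1]); return im
def ray(c,px):
    k=get_calibration(c); M=np.array(k['mtx']); E=np.array(k['extrinsics'])
    d=k.get('dist',None)
    u=cv2.undistortPoints(np.array([[px]],float),M,None if d is None else np.array(d))[0,0]
    v=np.array([u[0],-u[1],-1.]); return E[:3,3],E[:3,:3]@v
def atz(c,px,z):
    o,v=ray(c,px); return o+v*(z-o[2])/v[2]
def proj(c,P):
    k=get_calibration(c); M=np.array(k['mtx']); E=np.array(k['extrinsics'])
    p=np.linalg.inv(E)@np.append(P,1); q=M@np.array([p[0],-p[1],-p[2]]); return q[:2]/q[2]
E
python3 - <<'E'
from h import *
print(get_state()); print(get_calibration('top').keys(),get_calibration('top'),get_calibration('side'))
snap('top','t0');snap('side','s0')
for c in('top','side'):
  for q in('pin','notch','hub','lug_a','disc','shredder'):
    print(c,q,[(np.round(d['centre'],1),round(d['p'],2)) for d in pinpoint(c,q)[:3]])
E
```

```text
pics
{'time': 0.0, 'qpos': array([ 9.57016880e-01,  2.87145922e-01,  1.57818555e+00,  4.16861608e-06,
        1.27857810e+00, -1.50004662e-01]), 'dq': array([-0.00057986,  0.00034025,  0.00109454,  0.00256499,  0.00146611,
       -0.00098602]), 'joint_efforts': array([-1.03804326e-03, -4.05985236e+01, -2.92622226e+01, -1.59916167e-04,
        5.83714034e-03,  3.64060526e-06]), 'eef_pos': array([0.30153995, 0.60317083, 0.2299557 ]), 'tcp_rot': array([ 2.29815239e-01,  9.73233586e-01, -1.07426290e-03, -4.33583019e-04]), 'contact_force': array([0.29961672, 0.64842814, 0.23879364]), 'wrist_torque': array([0.00659184, 0.01815159, 0.00105479]), 'opening': 0.9989251811543952}
dict_keys(['mtx', 'extrinsics']) {'mtx': array([[440.63745895,   0.        , 318.2910522 ],
       [  0.        , 440.63745895, 242.90976169],
       [  0.        ,   0.        ,   1.        ]]), 'extrinsics': array([[ 0.07344615,  0.97602745, -0.20488066,  0.32641821],
       [-0.99728781,  0.07285999, -0.0104139 ,  0.00915053],
       [ 0.00476335,  0.20508985,  0.97873156,  1.1706656 ],
       [ 0.        ,  0.     
[... 512 characters left out ...]
211.9]), 0.63), (array([438.9, 320.8]), 0.45)]
top notch [(array([374. , 225.3]), 0.61)]
top hub [(array([349. , 232.5]), 0.61)]
top lug_a [(array([359. , 248.5]), 0.96), (array([344.7, 214.9]), 0.93)]
top disc [(array([348.9, 234.6]), 0.62)]
top shredder []
side pin [(array([365.8, 261.2]), 0.85), (array([330. , 236.7]), 0.49)]
side notch [(array([337.6, 261.9]), 0.68), (array([360.5, 275.4]), 0.55)]
side hub [(array([336.6, 253.4]), 0.83)]
side lug_a [(array([350.3, 240.6]), 0.92), (array([326.6, 267.8]), 0.87), (array([209.4, 192.3]), 0.65)]
side disc [(array([320.9, 394.4]), 0.66), (array([335.7, 262.4]), 0.55)]
side shredder [(array([336.2, 287.3]), 0.55), (array([211. , 190.8]), 0.46)]
```

View pics/t0.png

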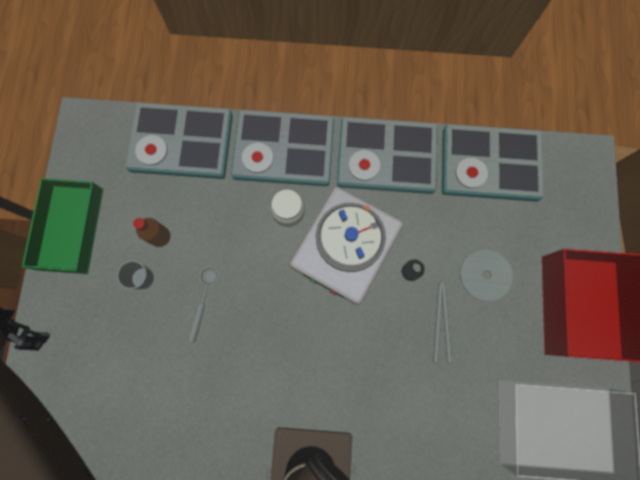

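View pics/s0.png

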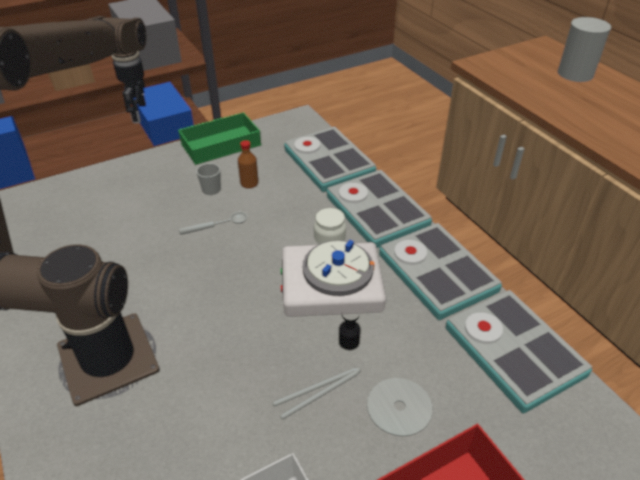

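```bash
python3 - <<'E'
import cv2,numpy as np
a=cv2.imread('pics/t0.png')[180:290,290:420]; b=cv2.imread('pics/s0.png')[200:330,270:400]
a=cv2.resize(a,(390*600//600,330),interpolation=2)
b=cv2.resize(b,(390,390),interpolation=2)
a=cv2.copyMakeBorder(a,0,60,0,0,0)
cv2.imwrite('pics/z0.png',np.hstack([a,b]))
E
```

```text
(no output)
```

View pics/z0.png

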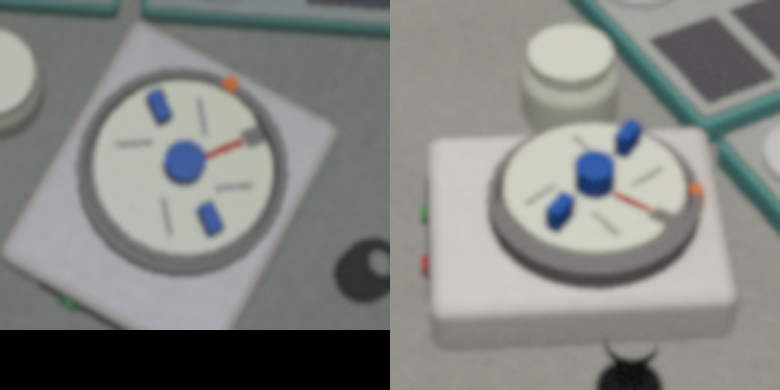

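The top view shows the orange mark at about (367,208), the notch at (373,226), the hub at (351,234), and the lugs at (343,215) and (360,252). The notch therefore has to turn anticlockwise, towards the mark.

```bash
cat > m.py <<'E'
from h import *
from scipy.optimize import least_squares
def tri(a,b):
    o1,v1=ray('top',a);o2,v2=ray('side',b)
    v1/=np.linalg.norm(v1);v2/=np.linalg.norm(v2)
    A=np.array([v1,-v2]).T; s=np.linalg.lstsq(A,o2-o1,rcond=None)[0]
    p,q=o1+s[0]*v1,o2+s[1]*v2; return (p+q)/2,np.linalg.norm(p-q)
def blobs(c,im,roi):
    h=cv2.cvtColor(im,cv2.COLOR_RGB2HSV); x0,y0,x1,y1=roi
    out={}
    for n,m in (('blue',(h[...,0]>105)&(h[...,0]<130)&(h[...,1]>110)),('or',(h[...,0]>3)&(h[...,0]<18)&(h[...,1]>110))):
        mm=np.zeros(m.shape,np.uint8);mm[y0:y1,x0:x1]=m[y0:y1,x0:x1]
        k,l,s,ce=cv2.connectedComponentsWithStats(mm)
        out[n]=[(s[i,4],ce[i].round(1)) for i in range(1,k) if s[i,4]>3]
    return out
E
python3 - <<'E'
from m import *
t=cv2.imread('pics/t0.png')[:,:,::-1].copy(); s=cv2.imread('pics/s0.png')[:,:,::-1].copy()
bt=blobs('top',t,(300,195,400,290)); bs=blobs('side',s,(290,230,380,300)); print(bt,bs)
for n,c,px,z in [('mark','top',(367,208),.076),('mark','side',(502-270+270,0),.076)][:1]: print(n,atz(c,px,z))
print('mark side',atz('side',(270+697/3-130+0,0),.076)) if 0 else None
# markers
print('mark s',atz('side',(270+(697-390)/3,200+189/3),.076))
for n,pt,ps,z in [('hub',(349,232.5),(336.6,253.4),.11),('luga',(344.7,214.9),(350.3,240.6),.11),('lugb',(359,248.5),(326.6,267.8),.11),('notch',(374,225.3),(360.5,275.4),.083)]:
    print(n,atz('top',pt,z).round(4),atz('side',ps,z).round(4),tri(pt,ps))
for n in('blue',):
    for a in bt[n]: print('t',a,atz('top',a[1],.1).round(4))
    for a in bs[n]: print('s',a,atz('side',a[1],.1).round(4))
E
```

```text
{'blue': [(np.int32(35), array([342.5, 214.9])), (np.int32(117), array([351.2, 233.5])), (np.int32(35), array([359.6, 252.5]))], 'or': [(np.int32(17), array([366.1, 207.6]))]} {'blue': [(np.int32(50), array([348.9, 245.1])), (np.int32(133), array([337.8, 257.4])), (np.int32(54), array([326.1, 269.9]))], 'or': [(np.int32(14), array([371.4, 262.7]))]}
mark [ 0.65679669 -0.0978811   0.076     ]
mark s [ 0.65802368 -0.09531964  0.076     ]
hub [ 0.5803 -0.0534  0.11  ] [ 0.5788 -0.052   0.11  ] (array([ 0.57920168, -0.0530172 ,  0.11101845]), np.float64(0.0017957605910152606))
luga [ 0.6245 -0.04    0.11  ] [ 0.6325 -0.0284  0.11  ] (array([ 0.62288001, -0.04000208,  0.12274175]), np.float64(0.003922719406064084))
lugb [ 0.5419 -0.0802  0.11  ] [ 0.5326 -0.0837  0.11  ] (array([ 0.53922867, -0.07950093,  0.10470668]), np.float64(0.007680373648217295))
notch [ 0.6103 -0.1173  0.083 ] [ 0.6054 -0.1233  0.083 ] (array([ 0.61080567, -0.11767819,  0.07587106]), np.float64(0.002784149490522832))
t (np.int32(35), array([342.5, 214.9])) [ 0.6269 -0.0349  0.1   ]
t (np.int32(117), array([351.2, 233.5])) [ 0.5806 -0.0596  0.1   ]
t (np.int32(35), array([359.6, 252.5])) [ 0.534  -0.0831  0.1   ]
s (np.int32(50), array([348.9, 245.1])) [ 0.6266 -0.032   0.1   ]
s (np.int32(133), array([337.8, 257.4])) [ 0.5796 -0.0569  0.1   ]
s (np.int32(54), array([326.1, 269.9])) [ 0.533  -0.0807  0.1   ]
```

```bash
cat >> m.py <<'E'
def plan(targets,hand=0.0):
    """targets: list of (x,y,z,yaw_deg of tool x)"""
    s=get_state();p=s['eef_pos'];Rm=R.from_quat(s['tcp_rot'])
    xa=Rm.as_matrix()[:,0]
    print('t',round(s['time'],2),'tcp',p.round(4),'yaw',np.degrees(np.arctan2(xa[1],xa[0])).round(1),'F',s['contact_force'].round(1),s['opening'])
    for x,y,z,w in targets:
        w=np.radians(w);c,sn=np.cos(w),np.sin(w)
        T=R.from_matrix(np.array([[c,sn,0],[sn,-c,0],[0,0,-1]]).T)
        rv=(Rm.inv()*T).as_rotvec(degrees=True); d=Rm.inv().apply(np.array([x,y,z])-p)
        print(rv.round(1).tolist(),d.round(4).tolist())
def discpt(C,ang,r,t):
    a=np.radians(ang);u=np.array([np.cos(a),np.sin(a)]);v=np.array([-u[1],u[0]]);return C+r*u+t*v
E
python3 - <<'E'
from m import *
C=np.array([.580,-.058])
for c,px in(('top',(366.1,207.6)),('side',(371.4,262.7))):
    for z in(.076,.07):
        m=atz(c,px,z)[:2]-C;print(c,z,np.hypot(*m).round(4),np.degrees(np.arctan2(m[1],m[0])).round(1))
f=discpt(C,207.5,54,0) if 0 else discpt(C,207.5,.053,-.026); print(f)
plan([(.4,.35,.23,140),(.45,.2,.23,130),(f[0],f[1],.2,117.5)])
for n in ('tub','pusher'):
    for c in('top','side'): pass
E
```

```text
top 0.076 0.0863 -25.8
top 0.07 0.0882 -25.6
side 0.076 0.0843 -24.7
side 0.07 0.0857 -20.7
[ 0.52098296 -0.05941039]
t 0.7 tcp [0.3019 0.6037 0.2314] yaw 153.4 F [ 0.1 -1.  -0.8] 0.9982079305578555
[0.0, -0.0, 13.4] [-0.2012, -0.183, 0.0014]
[0.0, -0.0, 23.4] [-0.313, -0.2948, 0.0013]
[0.0, -0.0, 35.9] [-0.4926, -0.4951, 0.0313]
```

Call:
{"api": "move_arm", "payload": {
  "plan": [
    [[0, 0, 4, -0.042, -0.042, 0, 0], [0, 0, 8, -0.084, -0.084, 0, 0], [0, 0, 12, -0.126, -0.126, 0, 0], [0, 0, 16, -0.168, -0.168, 0, 0], [0, 0, 20, -0.21, -0.21, 0, 0]]
  ],
  "force": 60
}}

```text
time: 1.32
eef_pos: [0.3962, 0.3202, 0.2317]
tcp_rot: [0.396, 0.918, 0.0, 0.0]
contact_force: [0.4, 0.1, 0.4]
opening: 0.0
```

```bash
python3 - <<'E'
from m import *
plan([(.521,-.0594,.2,117.5)])
E
```

```text
t 1.32 tcp [0.3962 0.3202 0.2317] yaw 133.3 F [0.4 0.1 0.4] 0.0002698121623510594
[0.1, 0.0, 15.8] [-0.3618, -0.1697, 0.0317]
```

Call:
{"api": "move_arm", "payload": {
  "plan": [
    [[0, 0, 4, -0.05, -0.024, 0, 0], [0, 0, 8, -0.1, -0.048, 0, 0], [0, 0, 12, -0.15, -0.072, 0, 0], [0, 0, 15.8, -0.2, -0.096, 0, 0], [0, 0, 15.8, -0.25, -0.118, 0, 0]]
  ]
}}

```text
time: 1.95
eef_pos: [0.4822, 0.0556, 0.2322]
tcp_rot: [0.519, 0.855, 0.001, 0.001]
contact_force: [0.7, -0.2, -0.2]
opening: -0.0
```

```bash
python3 - <<'E'
from m import *
plan([(.521,-.0594,.2,117.5),(.521,-.0594,.15,117.5)])
E
```

```text
t 1.95 tcp [0.4822 0.0556 0.2322] yaw 117.5 F [ 0.7 -0.2 -0.2] -0.0002574829635440371
[0.1, 0.0, -0.0] [-0.1199, -0.0187, 0.0322]
[0.1, 0.0, -0.0] [-0.1199, -0.0189, 0.0822]
```

Call:
{"api": "move_arm", "payload": {
  "plan": [
    [[0, 0, 0, -0.05, -0.008, 0.01, 0], [0, 0, 0, -0.1, -0.016, 0.03, 0], [0, 0, 0, -0.12, -0.019, 0.06, 0], [0, 0, 0, -0.12, -0.019, 0.1, 0], [0, 0, 0, -0.12, -0.019, 0.1, 0]]
  ]
}}

```text
time: 2.58
eef_pos: [0.5184, -0.0591, 0.1289]
tcp_rot: [0.519, 0.855, -0.0, -0.003]
contact_force: [0.7, 0.3, 0.2]
opening: 0.001
```

```bash
python3 - <<'E'
from m import *
plan([(.521,-.0594,.093,117.5)])
a=snap('top','t1');b=snap('side','s1')
a=cv2.resize(a[180:290,290:420],(390,330),interpolation=2);b=cv2.resize(b[200:330,270:400],(390,390),interpolation=2)
cv2.imwrite('pics/z1.png',np.hstack([cv2.copyMakeBorder(a,0,60,0,0,0),b])[:,:,::-1])
E
```

```text
t 2.58 tcp [ 0.5184 -0.0591  0.1289] yaw 117.4 F [0.7 0.3 0.2] 0.0014558412143182826
[-0.2, -0.3, -0.1] [-0.0016, 0.0023, 0.0359]
```

View pics/z1.png

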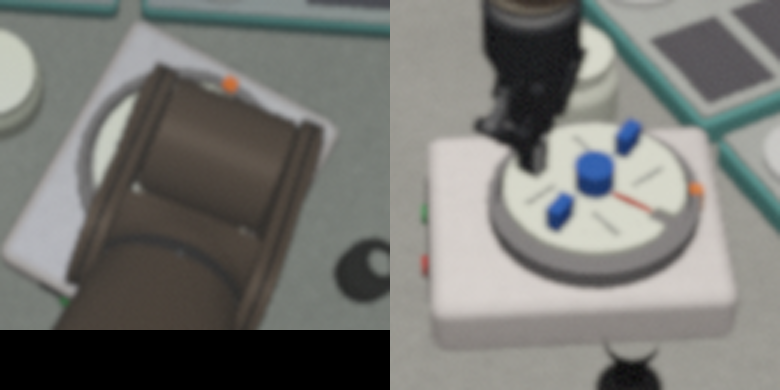

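The side view shows the shut fingertip above the disc, on the left (clockwise) side of lug_b, so I'm going down.

Call:
{"api": "move_arm", "payload": {
  "plan": [
    [[0, 0, 0, -0.001, 0.002, 0.012, 0], [0, 0, 0, -0.001, 0.002, 0.024, 0], [0, 0, 0, -0.001, 0.002, 0.036, 0], [0, 0, 0, -0.001, 0.002, 0.036, 0], [0, 0, 0, -0.001, 0.002, 0.036, 0]]
  ]
}}

```text
time: 3.3
eef_pos: [0.5237, -0.0595, 0.0971]
tcp_rot: [0.519, 0.855, 0.001, 0.001]
contact_force: [-0.1, 1.4, -0.4]
opening: -0.001
```

```bash
python3 - <<'E'
from m import *
C=np.array([.580,-.058])
for f in (-.018,): 
  T=[]
  for d in (0,9,18,27,34): 
    q=discpt(C,207.5+d,.053,f); T.append((q[0],q[1],.093,117.5+d))
plan(T)
b=snap('side','s2')
cv2.imwrite('pics/z2.png',cv2.resize(b[200:330,270:400],(520,520),interpolation=2)[:,:,::-1])
E
```

```text
t 3.3 tcp [ 0.5237 -0.0595  0.0971] yaw 117.5 F [-0.1  1.4 -0.4] -0.0013894035871263913
[0.2, 0.1, 0.0] [-0.0067, -0.0024, 0.0041]
[0.2, 0.1, -9.0] [-0.0152, -0.0046, 0.0041]
[0.1, 0.1, -18.0] [-0.0239, -0.0054, 0.0041]
[0.1, 0.1, -27.0] [-0.0327, -0.0048, 0.0041]
[0.1, 0.1, -34.0] [-0.0394, -0.0034, 0.0041]
```

View pics/z2.png

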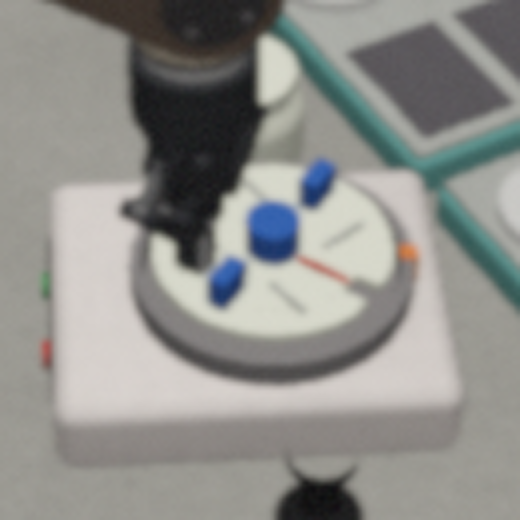

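The fingertip is beside lug_b, just to its left. I'll push the first half of the turn.

Call:
{"api": "move_arm", "payload": {
  "plan": [
    [[0, 0, 0, -0.0067, -0.0024, 0.003, 0], [0, 0, -5, -0.0115, -0.0037, 0.003, 0], [0, 0, -10, -0.016, -0.0048, 0.003, 0], [0, 0, -15, -0.021, -0.0053, 0.003, 0], [0, 0, -20, -0.026, -0.0053, 0.003, 0]]
  ]
}}

```text
time: 3.98
eef_pos: [0.5314, -0.0855, 0.0945]
tcp_rot: [0.361, 0.932, 0.001, 0.002]
contact_force: [-0.5, 1.1, -0.4]
opening: -0.001
```

```bash
cat > w.py <<'E'
from m import *
import sys
n=sys.argv[1]
C=np.array([.580,-.058])
b=snap('side','s'+n)
bs=blobs('side',b,(290,230,380,300));
for k in bs:
  for a in bs[k]: 
    P=atz('side',a[1],.1)[:2];print(k,a,P.round(4),np.degrees(np.arctan2(*(P-C)[::-1])).round(1))
cv2.imwrite(f'pics/z{n}.png',cv2.resize(b[200:330,270:400],(520,520),interpolation=2)[:,:,::-1])
T=[]
for d in [float(x) for x in sys.argv[2:]]:
    q=discpt(C,207.5+d,.053,-.018); T.append((q[0],q[1],.094,117.5+d))
plan(T)
E
python3 w.py 3 20 25 30 35 37
```

```text
blue (np.int32(266), array([337.7, 257.6])) [ 0.579  -0.0574] 149.6
or (np.int32(13), array([371.5, 262.8])) [ 0.6423 -0.1135] -41.7
t 4.03 tcp [ 0.5317 -0.086   0.0946] yaw 137.7 F [-0.7  0.1  0.2] 0.0014375075691566775
[0.2, 0.2, 0.2] [0.0013, 0.0003, 0.0006]
[0.1, 0.2, -4.8] [-0.0033, -0.0011, 0.0006]
[0.1, 0.2, -9.8] [-0.0081, -0.0021, 0.0006]
[0.1, 0.2, -14.8] [-0.013, -0.0026, 0.0006]
[0.1, 0.2, -16.8] [-0.0149, -0.0027, 0.0007]
```

View pics/z3.png

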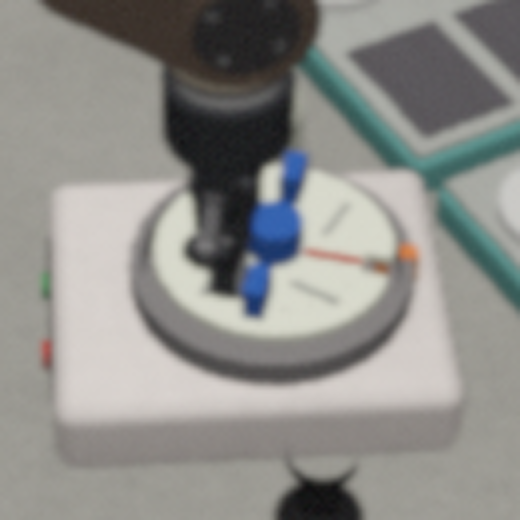

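The disc has turned about halfway. The red stripe now points to (376,263) in the zoom, and the pin is just showing in the notch.

```bash
cat > ang.py <<'E'
from m import *
import sys
# fit disc angle by silhouettes of hub+lugs+stripe: project stripe/lug points
b=cv2.imread(sys.argv[1])[:,:,::-1].copy(); zu=float(sys.argv[2]); C=np.array([.580,-.0575])
h=cv2.cvtColor(b,cv2.COLOR_RGB2HSV); red=((h[...,0]<5)|(h[...,0]>172))&(h[...,1]>80)
blue=(h[...,0]>105)&(h[...,0]<130)&(h[...,1]>110)
Y,X=np.mgrid[230:300,290:385]
for nm,m,z in(('red',red,zu+.006),('blue',blue,zu+.02)):
    pts=np.array([[x,y] for x,y in zip(X.ravel(),Y.ravel()) if m[y,x]],float)
    W=np.array([atz('side',p,z)[:2] for p in pts])-C; r=np.hypot(*W.T)
    if nm=='red':
        W=W[(r>.02)&(r<.06)]; mm=W.mean(0); print('stripe',len(W),mm.round(4),np.degrees(np.arctan2(mm[1],mm[0])))
    else:
        W=W[(r>.036)&(r<.075)]; an=np.arctan2(W[:,1],W[:,0]); e=np.angle(np.mean(np.exp(2j*an)))/2
        print('lug axis',np.degrees(e),'notch',np.degrees(e)-90)
        g=(np.angle(np.exp(1j*(an-e))));
        A=W[np.abs(g)<1.2].mean(0);B=W[np.abs(g)>1.9].mean(0);d=A-B;print('AB',np.degrees(np.arctan2(d[1],d[0])),'mid',(A+B)/2+C)
E
for i in 0 3; do python3 ang.py pics/s$i.png .08; done
```

```text
Traceback (most recent call last):
  File "ang.py", line 10, in <module>
    W=np.array([atz('side',p,z)[:2] for p in pts])-C; r=np.hypot(*W.T)
      ~~~~~~~~~~~~~~~~~~~~~~~~~~~~~~~~~~~~~~~~~~~~^~
ValueError: operands could not be broadcast together with shapes (0,) (2,) 
Traceback (most recent call last):
  File "ang.py", line 10, in <module>
    W=np.array([atz('side',p,z)[:2] for p in pts])-C; r=np.hypot(*W.T)
      ~~~~~~~~~~~~~~~~~~~~~~~~~~~~~~~~~~~~~~~~~~~~^~
ValueError: operands could not be broadcast together with shapes (0,) (2,)
```

```bash
sed -i 's/^h=cv2.*$/h=cv2.cvtColor(b,cv2.COLOR_RGB2HSV); f=b.astype(int); red=(f[...,0]-f[...,1]>30)\&(f[...,0]-f[...,2]>20)/; s/&(r<.06)/\&(r<.055)/' ang.py
for i in 0 3; do python3 ang.py pics/s$i.png .08; done
```

```text
stripe 20 [ 0.0174 -0.0317] -61.276463813932175
lug axis 27.09802050778103 notch -62.90197949221897
AB 27.622616811498048 mid [ 0.57990229 -0.0560933 ]
stripe 22 [ 0.0288 -0.0246] -40.49001338232869
lug axis 46.87191723426863 notch -43.12808276573137
AB 47.185471519002185 mid [ 0.58176469 -0.05529014]
```

Call:
{"api": "move_arm", "payload": {
  "plan": [
    [[0, 0, -3, -0.0015, -0.0005, 0.0006, 0], [0, 0, -6, -0.0043, -0.0013, 0.0006, 0], [0, 0, -9, -0.0073, -0.002, 0.0006, 0], [0, 0, -12, -0.0102, -0.0024, 0.0006, 0], [0, 0, -12, -0.0102, -0.0024, 0.0006, 0]]
  ]
}}

```text
time: 4.65
eef_pos: [0.5378, -0.0951, 0.0941]
tcp_rot: [0.262, 0.965, 0.0, 0.002]
contact_force: [-0.3, -0.1, 0.8]
opening: -0.005
```

```bash
python3 w.py 4 33 35 37 38 39;python3 ang.py pics/s4.png .08
```

```text
blue (np.int32(149), array([339.1, 262. ])) [ 0.5742 -0.0725] -111.7
or (np.int32(16), array([371.1, 262.7])) [ 0.6416 -0.1127] -41.6
t 4.7 tcp [ 0.5378 -0.095   0.0941] yaw 149.6 F [-0.3  0.5 -0.7] -0.0011722956203917688
[0.1, 0.2, -0.9] [-0.0006, -0.0, 0.0001]
[0.1, 0.2, -2.9] [-0.0024, -0.0006, 0.0001]
[0.1, 0.2, -4.9] [-0.0043, -0.0011, 0.0001]
[0.1, 0.2, -5.9] [-0.0053, -0.0013, 0.0001]
[0.1, 0.2, -6.9] [-0.0062, -0.0015, 0.0002]
stripe 24 [ 0.0329 -0.0181] -28.762941216542124
lug axis 58.055141268990106 notch -31.944858731009894
AB nan mid [nan nan]ang.py:17: RuntimeWarning: Mean of empty slice.
  A=W[np.abs(g)<1.2].mean(0);B=W[np.abs(g)>1.9].mean(0);d=A-B;print('AB',np.degrees(np.arctan2(d[1],d[0])),'mid',(A+B)/2+C)
  ret = um.true_divide(
```

View pics/z4.png

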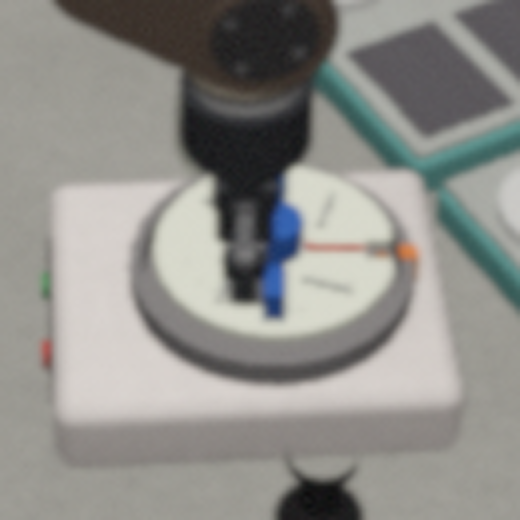

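The stripe now points almost at the mark (408,253 in the zoom). I'll make the last small push, then back off and check from the top.

Call:
{"api": "move_arm", "payload": {
  "plan": [
    [[0, 0, -2.5, -0.0022, -0.0006, 0, 0], [0, 0, -4.9, -0.0043, -0.0011, 0, 0], [0, 0, -4.9, -0.0043, -0.0011, 0, 0], [0, 0, -4.9, -0.0043, -0.0011, 0, 0], [0, 0, -4.9, 0.003, -0.0011, 0, 0]]
  ]
}}

```text
time: 5.32
eef_pos: [0.5347, -0.0945, 0.0943]
tcp_rot: [0.221, 0.975, 0.0, 0.003]
contact_force: [-0.3, -0.1, 0.2]
opening: -0.003
```

Call:
{"api": "move_arm", "payload": {
  "plan": [
    [[0, 0, 0, 0.003, 0, -0.01, 0], [0, 0, 0, 0.005, 0, -0.04, 0], [0, 0, 0, 0.05, -0.0, -0.09, 0], [0, 0, 0, 0.1, -0.0, -0.09, 0], [0, 0, 0, 0.15, -0.0, -0.09, 0]]
  ]
}}

```text
time: 5.95
eef_pos: [0.3981, -0.0294, 0.1852]
tcp_rot: [0.221, 0.975, 0.0, 0.004]
contact_force: [-0.5, 0.0, -0.6]
opening: 0.0
```

```bash
python3 w.py 5 ;python3 ang.py pics/s5.png .08; python3 - <<'E'
from m import *
a=snap('top','t5');print(blobs('top',a,(300,195,400,290)))
cv2.imwrite('pics/zt5.png',cv2.resize(a[180:290,290:420],(650,550),interpolation=2)[:,:,::-1])
E
```

```text
blue (np.int32(224), array([338.4, 257.5])) [ 0.5807 -0.058 ] 3.1
or (np.int32(15), array([371.2, 262.7])) [ 0.6418 -0.1128] -41.5
t 6.0 tcp [ 0.3922 -0.0264  0.1822] yaw 154.6 F [-0.   3.2 -1.6] -0.001993767448046854
stripe 25 [ 0.0342 -0.0148] -23.401428403602054
lug axis 63.550629619478805 notch -26.449370380521195
AB 63.434777144942146 mid [ 0.581853   -0.05549206]
{'blue': [(np.int32(35), array([333.4, 222.8])), (np.int32(121), array([351.3, 232.9])), (np.int32(36), array([369.5, 243.2]))], 'or': [(np.int32(20), array([366. , 207.9]))]}
```

View pics/z5.png

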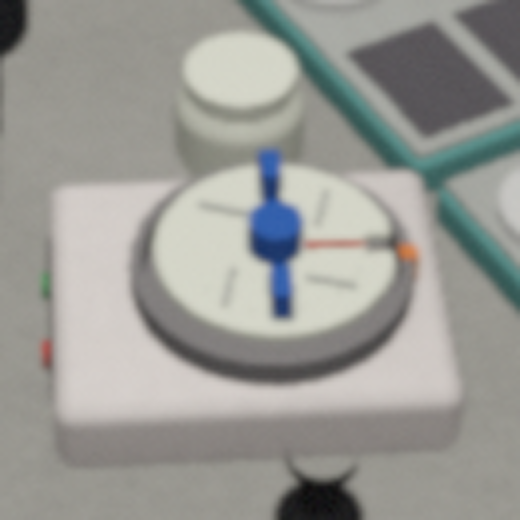

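View pics/zt5.png

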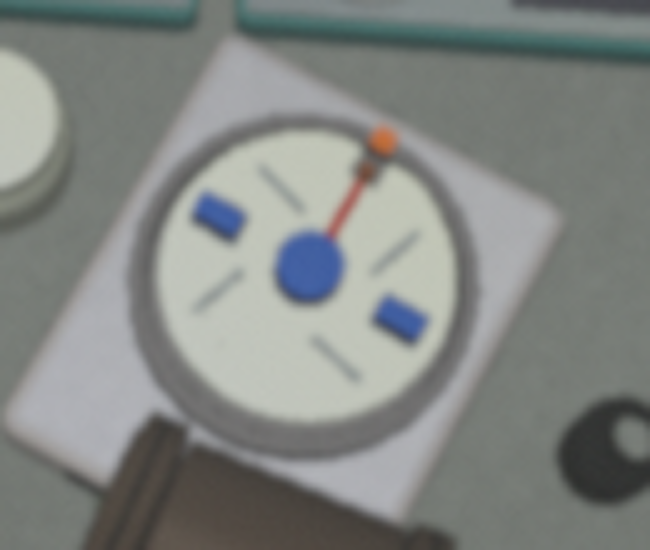

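```bash
python3 - <<'E'
from m import *
A=atz('top',(333.4,222.8),.1)[:2];B=atz('top',(369.5,243.2),.1)[:2];d=A-B
print('notch',np.degrees(np.arctan2(d[1],d[0]))-90,'mid',(A+B)/2)
H=atz('top',(351.3,232.9),.107)[:2];print('hub',H)
for C in (H,(A+B)/2):
  m=atz('top',(366,207.9),.076)[:2]-C;print('mark',np.degrees(np.arctan2(m[1],m[0])),np.hypot(*m))
# plinth edges (z .055)
g=lambda x,y:atz('top',(290+x/5,180+y/5),.055)[:2]
for p,q in(((562,215),(400,520)),((230,38),(562,215)),((5,420),(230,38))):
  v=g(*q)-g(*p);print('edge',np.degrees(np.arctan2(v[1],v[0])))
# bowl rim ellipse: gray ring outer pixel centre
for q in('pin','notch'): print(q,[(d['centre'],d['p']) for d in pinpoint('top',q)[:2]])
E
```

```text
notch -26.073456398844883 mid [ 0.58200597 -0.05989704]
hub [ 0.58045574 -0.0592756 ]
mark -25.234726648922162 0.08447738973654623
mark -25.30306358287066 0.08281022186800784
edge 155.21534580473394
edge -115.0481338501959
edge -25.434519306722944
pin [([364.8, 212.9], 0.63)]
notch [([362.3, 210.9], 0.74), ([409.1, 269.9], 0.19)]
```

The notch bearing is -26.1° against the mark's -25.2°, which leaves about 1 mm of offset at the pin. That is aligned, so I'm moving above the hub.

```bash
python3 - <<'E'
from m import *
plan([(.5805,-.058,.135,154.6)])
E
```

```text
t 6.15 tcp [ 0.3988 -0.0297  0.1844] yaw 154.5 F [-0.6  0.6 -0.8] 0.002975661874031505
[0.1, 0.4, -0.1] [-0.1758, 0.0525, 0.0508]
```

Call:
{"api": "move_arm", "payload": {
  "plan": [
    [[0, 0, 0, -0.05, 0.015, 0, 0], [0, 0, 0, -0.1, 0.03, 0, 0], [0, 0, 0, -0.15, 0.045, 0.01, 0], [0, 0.4, 0, -0.1758, 0.0525, 0.03, 0], [0, 0.4, 0, -0.1758, 0.0525, 0.05, 0]]
  ]
}}

```text
time: 6.78
eef_pos: [0.5833, -0.0592, 0.135]
tcp_rot: [0.221, 0.975, 0.001, 0.001]
contact_force: [-0.0, -0.2, 0.1]
opening: 0.0
```

```bash
python3 w.py 6; python3 - <<'E'
from m import *
plan([(.5805,-.058,.11,154.6),(.5805,-.058,.097,154.6)])
E
```

```text
blue (np.int32(184), array([338.7, 260.4])) [ 0.5762 -0.0672] -112.5
or (np.int32(15), array([371.2, 262.7])) [ 0.6418 -0.1128] -41.5
t 6.83 tcp [ 0.5797 -0.0582  0.1312] yaw 154.5 F [-1.5  0.5 -2. ] 0.0009241732522790722
t 6.83 tcp [ 0.5797 -0.0582  0.1312] yaw 154.5 F [-1.5  0.5 -2. ] 0.0009241732522790722
[0.0, -0.3, -0.1] [-0.0007, 0.0005, 0.0212]
[0.0, -0.3, -0.1] [-0.0008, 0.0005, 0.0342]
```

View pics/z6.png

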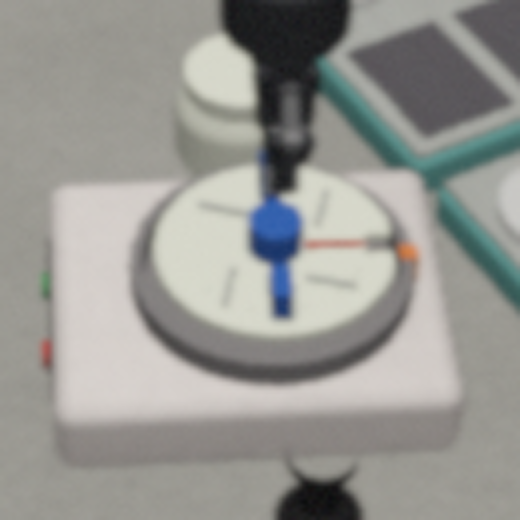

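```bash
python3 - <<'E'
from m import *
for P in((.5797,-.0582,.1312),(.5797,-.0582,.110)):
  print(proj('side',P),(proj('side',P)-[270,200])*4)
E
```

```text
[338.33566503 248.53587571] [273.34266011 194.14350282]
[338.16995532 254.79127052] [272.67982126 219.16508207]
```

```bash
python3 w.py 7; python3 - <<'E'
from m import *
print(get_state()['eef_pos'])
P=get_state()['eef_pos'];print((proj('side',P)-[270,200])*4)
b=cv2.imread('pics/s7.png')[225:275,310:370]
cv2.imwrite('pics/zz7.png',cv2.resize(b,(720,600),interpolation=2))
E
```

```text
blue (np.int32(186), array([338.7, 260.4])) [ 0.5762 -0.0672] -112.5
or (np.int32(15), array([371.2, 262.7])) [ 0.6418 -0.1128] -41.5
t 6.88 tcp [ 0.5787 -0.0578  0.1321] yaw 154.5 F [ 0.8  0.  -0.2] -0.0025005657484518
[ 0.57872259 -0.05781743  0.13205377]
[271.66739754 193.2828538 ]
```

View pics/zz7.png

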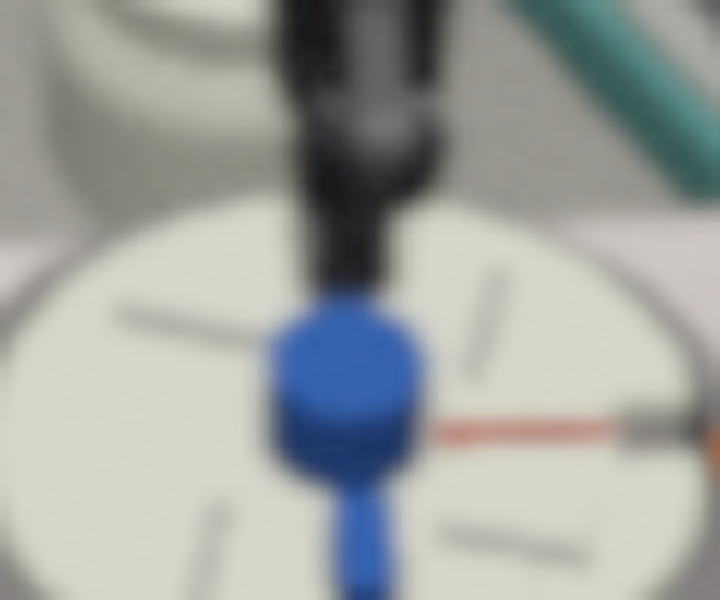

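The fingertip is now centred over the hub, at column 345 of the zoom for both. Pressing down gradually.

```bash
python3 - <<'E'
from m import *
plan([(.5805,-.058,.11,154.6),(.5805,-.058,.097,154.6)])
E
```

```text
t 6.88 tcp [ 0.5787 -0.0578  0.1321] yaw 154.5 F [ 0.8  0.  -0.2] -0.0025005657484518
[0.0, -0.3, -0.1] [-0.0018, 0.0006, 0.022]
[0.0, -0.3, -0.1] [-0.0019, 0.0006, 0.035]
```

Call:
{"api": "move_arm", "payload": {
  "plan": [
    [[0, -0.3, 0, -0.0018, 0.0006, 0.01, 0], [0, -0.3, 0, -0.0018, 0.0006, 0.019, 0], [0, -0.3, 0, -0.0018, 0.0006, 0.023, 0], [0, -0.3, 0, -0.0018, 0.0006, 0.026, 0], [0, -0.3, 0, -0.0018, 0.0006, 0.028, 0]]
  ]
}}

```text
time: 7.5
eef_pos: [0.5797, -0.0577, 0.1059]
tcp_rot: [0.221, 0.975, 0.0, -0.002]
contact_force: [-6.6, 1.7, 8.1]
opening: -0.0
```

```bash
python3 - <<'E'
from m import *
plan([(.5805,-.058,.0995,154.6)])
E
```

```text
t 7.5 tcp [ 0.5797 -0.0577  0.1059] yaw 154.5 F [-6.6  1.7  8.1] -0.0003589530242137735
[-0.0, -0.2, -0.1] [-0.0008, 0.0001, 0.0064]
```

It's past the 1.5 mm blocking depth at 8 N, so the notch is going over the pin. Continuing down.

Call:
{"api": "move_arm", "payload": {
  "plan": [
    [[0, 0, 0, -0.0005, 0, 0.003, 0], [0, 0, 0, -0.0005, 0, 0.005, 0], [0, 0, 0, -0.0005, 0, 0.007, 0], [0, 0, 0, -0.0005, 0, 0.008, 0], [0, 0, 0, -0.0005, 0, 0.008, 0]]
  ]
}}

```text
time: 8.12
eef_pos: [0.5798, -0.0578, 0.1]
tcp_rot: [0.22, 0.975, 0.0, -0.002]
contact_force: [-5.9, 1.1, 7.9]
opening: 0.005
```

```bash
python3 w.py 8
```

```text
blue (np.int32(140), array([338.8, 265.7])) [ 0.5671 -0.0832] -117.0
or (np.int32(16), array([371.1, 262.7])) [ 0.6416 -0.1127] -41.6
t 8.18 tcp [ 0.5798 -0.0578  0.1   ] yaw 154.5 F [-5.3  1.2  7.7] 0.000827577381741577
```

View pics/z8.png

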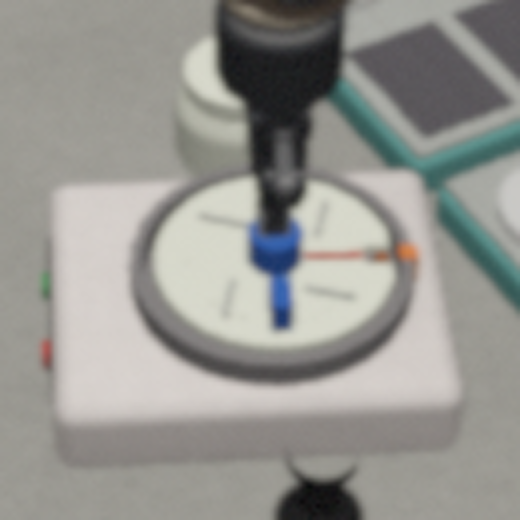

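The TCP is at 0.100 and the disc is inside the bowl with the rim visible all round. I'll press slightly more to confirm the stop.

Call:
{"api": "move_arm", "payload": {
  "plan": [
    [[0, 0, 0, 0, 0, 0.003, 0], [0, 0, 0, 0, 0, 0.004, 0], [0, 0, 0, 0, 0, 0.005, 0], [0, 0, 0, 0, 0, 0.005, 0], [0, 0, 0, 0, 0, 0.005, 0]]
  ]
}}

```text
time: 8.8
eef_pos: [0.5798, -0.0578, 0.0999]
tcp_rot: [0.22, 0.975, -0.0, -0.003]
contact_force: [-9.4, 1.7, 18.4]
opening: 0.001
```

Hard stop: the force rose to 18 N with no further travel. Retreating.

Call:
{"api": "move_arm", "payload": {
  "plan": [
    [[0, 0, 0, 0, 0, -0.005, 0], [0, 0, 0, 0, 0, -0.02, 0], [0, 0, 0, 0, 0, -0.05, 0], [0, 0, 0, 0.03, 0, -0.1, 0], [0, 0, 0, 0.08, 0, -0.12, 0]]
  ]
}}

```text
time: 9.43
eef_pos: [0.5099, -0.0241, 0.2247]
tcp_rot: [0.221, 0.975, -0.0, 0.001]
contact_force: [-0.2, 0.1, 0.1]
opening: 0.0
```

Call:
{"api": "move_arm", "payload": {
  "plan": [
    [[0, 0, 0, 0.04, 0, 0, 0], [0, 0, 0, 0.08, 0, 0, 0], [0, 0, 0, 0.1, 0, 0, 0], [0, 0, 0, 0.1, 0, 0, 0], [0, 0, 0, 0.1, 0, 0, 0]]
  ]
}}

```text
time: 10.05
eef_pos: [0.4204, 0.0186, 0.2251]
tcp_rot: [0.221, 0.975, -0.0, 0.002]
contact_force: [-0.0, -0.5, -0.1]
opening: -0.003
```

```bash
python3 w.py 9; python3 ang.py pics/s9.png .07; python3 - <<'E'
from m import *
a=snap('top','t9');print(blobs('top',a,(300,195,400,290)))
z=cv2.resize(a[180:290,290:420],(390,330),interpolation=2)[:,:,::-1]
s=cv2.imread('pics/z9.png');s=cv2.resize(s,(390,390))
cv2.imwrite('pics/zb9.png',np.hstack([cv2.copyMakeBorder(z,0,60,0,0,0),s]))
E
```

```text
blue (np.int32(223), array([338.3, 260.3])) [ 0.5755 -0.0664] -118.1
or (np.int32(16), array([371.1, 262.7])) [ 0.6416 -0.1127] -41.6
t 10.1 tcp [0.4204 0.0185 0.2249] yaw 154.5 F [-0.4  0.   0.3] 0.002232207032907818
stripe 24 [ 0.0348 -0.0157] -24.268612169021132
lug axis 63.62088314412096 notch -26.37911685587904
AB 63.53383312695719 mid [ 0.58189531 -0.05564638]
{'blue': [(np.int32(36), array([333.2, 223.6])), (np.int32(117), array([351.1, 233.9])), (np.int32(37), array([369.3, 244.2]))], 'or': [(np.int32(20), array([366. , 207.9]))]}
```

View pics/zb9.png

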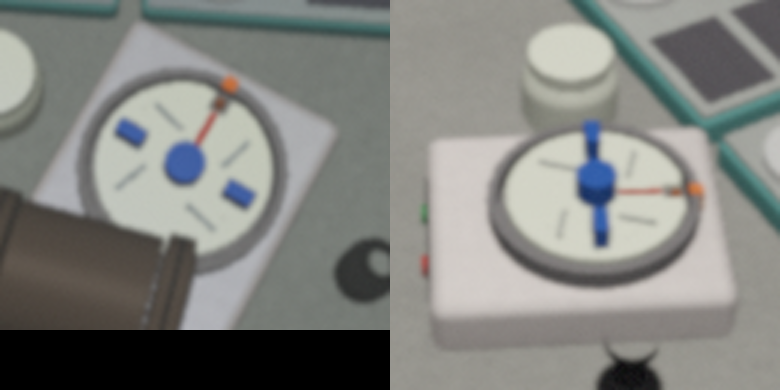

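Both views show the disc down and level inside the rim. The notch sits in line with the mark, the orange pin shows in it, and the arm is clear.

```bash
python3 -c "
from plant import *
print(ticket.sign_off())"
```

```text
the job is handed in; nothing more can be done
None
```

The disc is turned onto the drive pin and pressed fully home, and the job is handed in; the sign-off reports no verdict. I turned it about 37° anticlockwise with the shut fingertip against lug_b. I then pressed the hub straight down and backed the arm clear.

- **Seating:** the fingertip stopped at 0.0999 m, against the hub's seated height of 0.100 m. The force rose from about 8 N to 18 N with no further travel, so the disc is on its stop.
- **Alignment:** the lugs put the notch at -26.4° (side view) and the red stripe puts it at -24.3°. The orange mark is at about -25.2°, so the offset at the pin is about 1.5 mm at most.
- **Level:** the hub and lugs look level in both views, and the disc is down inside the rim. I did not measure the tilt separately.
- **Bystanders:** the tub and pusher look unmoved in the final close-ups. I did not re-measure the other bystanders, but the arm only passed them high above the counter.
- **Time and contact:** the job took about 10 s, and the contact force on the tool reads about 0 with the arm clear.

The networks' low-confidence lug positions disagreed with each other by several millimetres, so I used the lugs' colour outlines instead.

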